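# Load a test cassette into the clinic reader

### The arm

A 6-joint arm with a two-finger parallel gripper is mounted at the origin on the work surface. World frame = base frame: x ahead of the robot, y to its left, z up, the work surface at z = 0. Lengths are in mm, angles in rad, forces in N, time in s.
With the tool pointing down it reaches from about 350 to 975 mm from the base axis. Payload 7.1 kg.
Tool frame: the origin (TCP) lies on the mounting face of the last link; the fingertips stand 182 mm ahead of it and the grasp point (between the pads) lies 163 mm ahead of it (ctrl.finger_overhang is the distance from the TCP to the fingertips, in mm); z points along the fingers, y is the direction in which the jaws open and shut (so a half turn about z gives the same grasp; the last joint's range is limited). The gripper opens to 88 mm and grips with 3 to 60 N. Pads are 20 mm wide; open, the fingers measure 115 mm over their backs; the gripper's body (75 mm by 178 mm) begins 61 mm behind the grasp point.
Start: joints at [-1.318, 0.423, 1.63, -0, 1.089, -0.019], TCP at [167.81, -602.035, 404.675] pointing down, gripper open.
Joint ranges: [-3, 3], [-0.9, 2.11], [0.09, 2.58], [-1.31, 4.45], [0.11, 2.69], [-2.54, 2.54]. Speed limits (rad/s): [2.39, 2.39, 3.01, 3.14, 3.14, 3.14].

### API

Orientations are given as a rotation vector (axis times angle).
In Python, from workcell import ctrl, viewer, recognise gives the robot as it stands.
- The arm moves only by the shell command python3 -m handwheel 'ROWS'. ROWS is JSON, a list of rows, each an object of numbers: "gripper": the closure, from 0 (fully open) to 1 (shut); "tx", "ty", "tz": the shift along the tool's x, y, z in m; "rx", "ry", "rz": the turn, a rotation vector about the tool's x, y, z in degrees. In form: [{"gripper": .., "tx": .., "ty": .., "tz": .., "rx": .., "ry": .., "rz": ..}, ...]. A call has 1 to 8 rows; each row shifts and turns the commanded pose from where the row before left it, along the tool's axes as they then stand; what a row does not reach is not made up. A row lasts 1/8 s, in which the tool goes at most 62.5 mm and 10.7 degrees, less where a joint would pass 70% of its speed; a pose out of reach is approached as far as the arm can. A call with a gripper value outside its range is refused whole. The fingers move at their own pace and stop on an object; the grip force is fixed at half the most. Time passes only in rows, so rows that do not move let the fingers close. It gives the time, the measured TCP pose, the force and the opening at its end, in the units of the state.
- ctrl.get_obs(): the state, without advancing time (a new reading comes with each control period).
- viewer.get_image(name): name is "scene" or "top" or "wrist"; returns a dict with "image" (420x560x3 uint8, red, green, blue), "range_z" (420x560 float32, mm along the optical axis (not along the pixel's ray), 0 where there is no reading), "vfov" (degrees; the focal length in pixels is half the picture's height over the tangent of half this angle, whatever the lens; pixels are square), "cx", "cy" (the principal point, pixels), "extrinsics" (4x4, takes a point from world to camera coordinates); the wrist camera has in their place "T_tool_cam" (4x4, takes a point from camera to tool coordinates, whose origin is the TCP and whose axes are the flange's). Camera axes: x right, y up, looking along -z (the intrinsics and any distortion apply to the point x, -y, -z); pixel columns grow to the right and rows downward; lengths in mm; the calibration is good to about 2 mm. A picture is of the moment at which its call begins: read the wrist's pose just before it.
- ctrl.close_job(): hands the job in, once; it reports no verdict.
Trained networks look in a picture, given as the dict that the camera call returned (one of the last four; its "shot" number tells which), for a name from the list of things; names that differ only in an ending like _2 or _b are one class to them, and where a whole thing is asked for, a point or a joint stands for the part that bears it (a point fixed in the world has none). Each returns a list of dicts, best first, with "p" (0 to 1); they miss things now and then, are a little off and sometimes report something else, mostly with a low value. They report only what shows in the picture. A call takes as long as a camera call. They do not tell look-alikes from the thing itself.
- recognise(picture, name): "xy" ([column, row] as shares, 0 to 1, of the picture: columns of its width, rows of its height, amid what is visible of it).
The state is a dict: "t": time; "qpos": joint angles; "qvel": joint speeds; "joint_torque": joint torques, N m; "ee_pos": TCP position; "orientation": TCP orientation; "ft_force": force on the tool from outside, world axes, zero at the start; "moment": the same for the moment, N m; "width": finger opening in mm.
Only numpy, scipy, OpenCV 4.12 (cv2) and the standard library are available. Lean on these libraries where they do the work, as an engineer would, in place of code of your own. Each camera call takes 0.05 s, during which the arm holds its last target.

### The job

Press the reader's green button so that its tray pops out, slide the bottom test cassette out of the front of the dispenser and lay it flat in the tray's pocket, then push the tray fully home until it clicks and stays shut. The other cassettes must stay in the dispenser and drop down one place; leave the rest of the things on the counter alone.

Things in the scene. Friction and masses are not known exactly. Their poses are not given: they have to be found in the camera images.
- reader: white and grey bench-top test reader, fixed, 200 (x) by 170 (y) by 92 mm high; origin at the centre of its underside, z up. Its front face is at x = -100 mm and looks along its own -x (roughly to the robot). Hollow: a tray runs in its front opening, 90 mm wide, z = 26 to 70 mm. A dark screen lies on the rear of its top.
- release_top (a point): centre of the top of the green round release button (30 mm across) that stands 14 mm proud of the reader's top, at (-62, 45, 106) mm in the reader's frame. Pressed straight down; does not turn.
- release (a joint): travel of the green button in m: 0 up, 0.009 fully down. It starts to move at about 2 N and is fully down at about 4.5 N; it springs back. The latch lets go at about 5 mm; press it fully.
- tray (a joint): travel of the tray in m: 0 shut and latched, 0.108 fully out along the reader's -x. Released, a spring (3 N, 1.5 N at the end) drives it out in about a second. Pushed in along +x it rides over the latch in the last 20 mm (about 6 N), must go 1 mm past 0 to catch, has a hard stop at -0.003, and rests at 0 latched; unlatched it comes out again.
- tray_bed (a point): centre of the tray's pocket on the rib where the cassette lies, 45 mm over the counter, axes as the reader's, moves with the tray. Pocket 88 mm long with 5 mm high end stops; 32 mm wide between 5 mm high, 6 mm wide rails that stand only at x = +2 to +44 mm here. Rib 18 mm wide, 5 mm over the tray floor: fingers can straddle the cassette near the panel (9 mm free between stop and panel).
- tray_front (a point): centre of the outer face of the tray's blue front panel, the face to push on (along the reader's +x); the panel is 16 mm thick, 84 mm wide and 40 mm high, z = 26 to 66 mm over the counter; stands 14 mm proud of the reader's front when shut.
- dispenser_floor (a point): centre of the floor of the shaft of the fixed blue dispenser, 30 mm over the counter; z up, x along the cassettes, front looks along -x (roughly to the robot). Shaft open at the top, inside 84 (x) by 31 mm, 41 mm wide outside, walls up to 66 mm over the counter. Front wall's outer face at x = -46 mm here; a slot 11 mm high at the floor lets only the bottom cassette out, along -x.
- cassette_mid (a point): bottom test cassette, flat white plastic 80 (x) by 26 (y) by 8 mm, 30 g; point at its centre. Starts on the dispenser floor, its front end (-x) poking 24 to 28 mm out of the slot over a tongue 18 mm wide, 40 mm long, so its sides overhang by 4 mm (base plate below is 8 mm high). Free of the slot after sliding 55 mm along the dispenser's -x. Either end may lead in the pocket, window up.
- spare1_mid (a point): one of the three spare test cassettes, same shape as the bottom one; point at its centre, half-way up, same axes. Starts inside the dispenser's shaft, directly on the bottom one; must end on the shaft's floor.
- spare2_mid (a point): one of the three spare test cassettes, same shape as the bottom one; point at its centre, half-way up, same axes. Starts inside the dispenser's shaft, second above the bottom one.
- spare3_mid (a point): one of the three spare test cassettes, same shape as the bottom one; point at its centre, half-way up, same axes. Starts inside the dispenser's shaft, top of the stack.
- stamp: bystander: blue and black office stamp, 30 by 52 by 74 mm, origin under its centre.
- sanitiser: bystander: hand sanitiser pump bottle, 60 mm across, 151 mm high, origin under its centre.
- tape_dispenser: bystander: black desk tape dispenser, 150 by 55 by 96 mm high, origin under its centre.
Mind the look-alikes: they are no part of the job. Leave any yellow look-alike of the part that bears dispenser_floor alone.

How it is judged (in metres and radians):
On the way, in this order (a step that is already met when the one before it is completed fails the run):
1. the tray has popped fully out (value of joint tray above 0.1 m), for 0.2 s.
2. the bottom cassette lies flat in the pocket of the open tray (value of joint tray above 0.08 m and x of cassette_mid in the frame of tray_bed between -0.0065 and 0.0065 m and y of cassette_mid in the frame of tray_bed between -0.0065 and 0.0065 m and z of cassette_mid in the frame of tray_bed between 0.002 and 0.006 m and angle between the x axis of cassette_mid and the x axis of tray_bed, either way round below 0.2 rad and angle between the z axis of cassette_mid and the z axis of tray_bed, either way round below 0.08 rad), for 0.2 s.
At the end, for the whole second after the job is handed in: The tray is latched shut (within 2.5 mm), button up; the bottom cassette lies flat in its pocket (centre within 6.5 mm each way, height within 2 mm, aligned within 0.2 rad); the three spares are in the dispenser, each dropped one place (height within 3 mm) (value of joint tray below 0.0025 m and value of joint release below 0.002 m and x of cassette_mid in the frame of tray_bed between -0.0065 and 0.0065 m and y of cassette_mid in the frame of tray_bed between -0.0065 and 0.0065 m and z of cassette_mid in the frame of tray_bed between 0.002 and 0.006 m and angle between the x axis of cassette_mid and the x axis of tray_bed, either way round below 0.2 rad and angle between the z axis of cassette_mid and the z axis of tray_bed, either way round below 0.08 rad and x of spare1_mid in the frame of dispenser_floor between -0.008 and 0.008 m and y of spare1_mid in the frame of dispenser_floor between -0.007 and 0.007 m and z of spare1_mid in the frame of dispenser_floor between 0.001 and 0.007 m and x of spare2_mid in the frame of dispenser_floor between -0.008 and 0.008 m and y of spare2_mid in the frame of dispenser_floor between -0.007 and 0.007 m and z of spare2_mid in the frame of dispenser_floor between 0.009 and 0.015 m and x of spare3_mid in the frame of dispenser_floor between -0.008 and 0.008 m and y of spare3_mid in the frame of dispenser_floor between -0.007 and 0.007 m and z of spare3_mid in the frame of dispenser_floor between 0.017 and 0.023 m); the robot touches nothing.
It fails at once if the stamp is moved by more than 30 mm (distance of stamp from where it was at the start of the episode above 0.03 m).
It fails at once if the sanitiser bottle is moved by more than 30 mm (distance of sanitiser from where it was at the start of the episode above 0.03 m).
It fails at once if the tape dispenser is moved by more than 30 mm (distance of tape_dispenser from where it was at the start of the episode above 0.03 m).
It also fails if it takes over 69 s, if anything falls off the work surface, if the arm or the gripper's body presses on something with over 40 N, if the wrist force passes 120 N, or if a joint passes its speed limit or range.

## Working session

There is one attempt and no reset: what is moved stays moved. The work goes in short steps, Python scripts to look and compute and a shell command to move; the robot and the scene stay as the last step left them, time stands still between calls to the robot, and variables do not carry over. Pictures are saved under pics/ and viewed, and the job is handed in when it is done.

```bash
ls; mkdir -p pics; python3 - <<'E'
from workcell import ctrl, viewer, recognise
import cv2,numpy as np,pickle
print(ctrl.get_obs())
for n in ["scene","top","wrist"]:
    d=viewer.get_image(n)
    cv2.imwrite(f"pics/{n}0.png",d["image"][:,:,::-1])
    pickle.dump(d,open(f"pics/{n}0.pkl","wb"))
    print(n,{k:v for k,v in d.items() if k not in("image","range_z")})
    if n!="wrist":
        for nm in ["reader","release_top","tray_front","dispenser_floor","cassette_mid","spare3_mid","stamp","sanitiser","tape_dispenser"]:
            r=recognise(d,nm)
            print(nm,[(round(x["xy"][0]*560),round(x["xy"][1]*420),round(x["p"],2)) for x in r][:4])
E
```

```text
pics
{'t': 0.0, 'qpos': array([-1.31803453e+00,  4.23829704e-01,  1.63067953e+00,  2.34647027e-05,
        1.08862472e+00, -1.89591807e-02]), 'qvel': array([ 1.52857839e-03, -1.78578145e-03, -5.81546121e-05,  7.72003667e-05,
       -1.26375944e-03,  3.60606068e-04]), 'joint_torque': array([ 3.42784479e-03, -5.44618607e+01, -2.73661155e+01,  6.46747020e-02,
        2.28557893e-02, -1.50564260e-04]), 'ee_pos': array([ 167.72555942, -601.78396997,  403.91255907]), 'orientation': array([-3.11112658e+00, -4.25281862e-01,  2.49841335e-04]), 'ft_force': array([ 0.13556134, -0.19519082,  1.10255225]), 'moment': array([-0.00713975, -0.04889227,  0.01171011]), 'width': 87.76182096024489}
scene {'vfov': 52.87238880613907, 'cx': 281.4084525515404, 'cy': 210.8863771262702, 'extrinsics': array([[-7.61380817e-01,  6.48304576e-01,  6.54542060e-04,
         4.40511661e+02],
       [-5.35561744e-01, -6.29541872e-01,  5.62894883e-01,
         3.48704832e+02],
       [ 3.65339390e-01,  4.28226818e-01,  8.26528235e-01,
        -1.62755302e+03],
       [ 0.00000000e+00,  0.00000000e+00,  0.00000000e+00,
 
[... 878 characters left out ...]
3, 0.71)]
dispenser_floor [(275, 231, 0.92), (227, 305, 0.83), (115, 237, 0.77), (266, 162, 0.67)]
cassette_mid [(267, 243, 0.54)]
spare3_mid [(167, 265, 0.69)]
stamp [(327, 298, 0.58)]
sanitiser [(164, 265, 0.63)]
tape_dispenser [(475, 238, 0.86)]
wrist {'vfov': 61.98556844647284, 'cx': 281.5423636923567, 'cy': 212.77374067817635, 'T_tool_cam': array([[-5.28786062e-05,  9.62734824e-01,  2.70447139e-01,
         7.54906605e+01],
       [ 9.99999946e-01,  1.38849209e-04, -2.98751045e-04,
        -1.04651920e+00],
       [-3.25169407e-04,  2.70447109e-01, -9.62734780e-01,
         1.93783616e+01],
       [ 0.00000000e+00,  0.00000000e+00,  0.00000000e+00,
         1.00000000e+00]]), 'shot': 3}
```

```bash
python3 - <<'E'
import cv2
a=cv2.imread("pics/top0.png");
cv2.imwrite("pics/top0z.png",cv2.resize(a[130:340,80:360+190],None,fx=1.7,fy=1.7,interpolation=cv2.INTER_CUBIC))
E
```

```text
(no output)
```

View pics/top0.png

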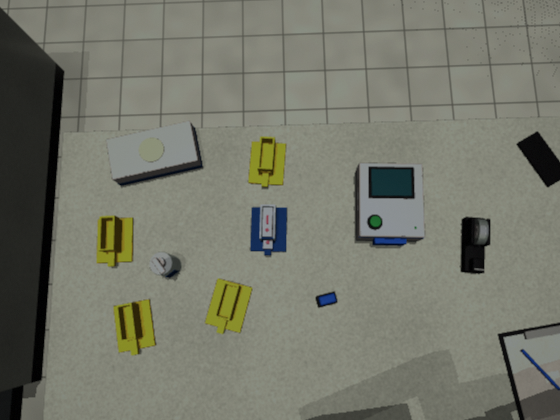

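View pics/scene0.png

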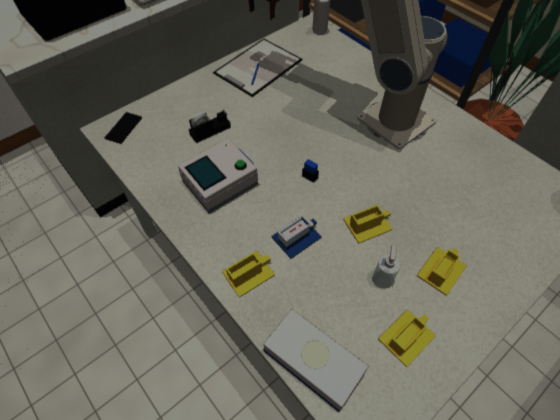

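View pics/top0z.png

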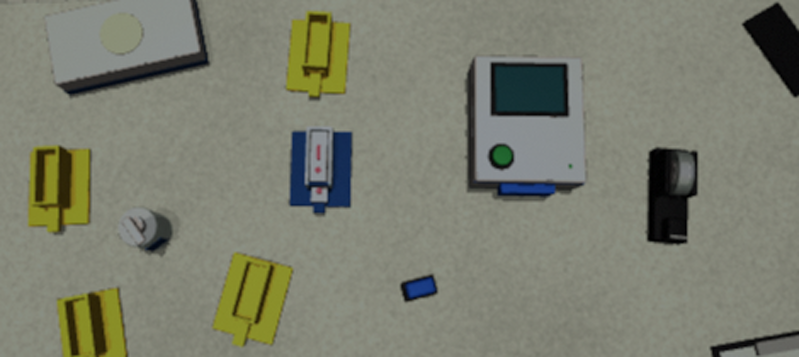

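The top view shows the blue dispenser with white cassettes at (268,230), and its front end pokes out downward at (267,245). Four yellow look-alikes are at (267,160), (115,238), (135,325) and (228,305). Only the blue one holds cassettes, so it is the one meant. The reader is at (390,200), its green button at (376,221) and the tray panel at (388,241). The stamp is at (327,299).

```bash
cat > h.py <<'E'
import numpy as np,cv2,pickle
from scipy.spatial.transform import Rotation as R
def K(d):
    H=d["image"].shape[0]; return H/2/np.tan(np.radians(d["vfov"])/2)
def T_wc(d,obs=None):
    if "extrinsics" in d: return np.linalg.inv(d["extrinsics"])
    T=np.eye(4);T[:3,:3]=R.from_rotvec(obs["orientation"]).as_matrix();T[:3,3]=obs["ee_pos"]
    return T@d["T_tool_cam"]
def cloud(d,obs=None):
    f=K(d);z=d["range_z"].astype(float);v,u=np.mgrid[:z.shape[0],:z.shape[1]]
    P=np.stack([(u-d["cx"])*z/f,-(v-d["cy"])*z/f,-z,np.ones_like(z)],-1)
    W=(P@T_wc(d,obs).T)[...,:3]; W[z==0]=np.nan; return W
def onplane(d,u,v,h,obs=None):
    f=K(d);T=T_wc(d,obs);r=T[:3,:3]@np.array([(u-d["cx"])/f,-(v-d["cy"])/f,-1]);o=T[:3,3]
    return o+r*(h-o[2])/r[2]
def proj(d,p,obs=None):
    f=K(d);c=(np.linalg.inv(T_wc(d,obs))@np.append(p,1))[:3]
    return d["cx"]+f*c[0]/-c[2], d["cy"]-f*c[1]/-c[2]
E
python3 - <<'E'
from h import *
d=pickle.load(open("pics/top0.pkl","rb"));W=cloud(d)
for n,(u,v) in dict(button=(376,221),readertop=(405,215),panel=(388,241),cass=(267,230),cfront=(267,245),base=(280,240),stamp=(327,299),san=(164,265),san2=(160,259),tape=(480,238)).items(): print(n,W[v,u].round(1))
I=d["image"].astype(int)
# reader top
m=(W[...,2]>80)&(W[...,2]<100);n,l,s,c=cv2.connectedComponentsWithStats(m.astype(np.uint8));k=l[215,405]
q=W[l==k][:,:2].astype(np.float32);r=cv2.minAreaRect(q);print("reader",r,s[k],cv2.boxPoints(r).round(1).tolist())
# white cassette top
m=(W[...,2]>30)&(W[...,2]<85);n,l,s,c=cv2.connectedComponentsWithStats(m.astype(np.uint8));k=l[225,267];q=W[l==k][:,:2].astype(np.float32);r=cv2.minAreaRect(q);print("disp",r,s[k])
g=(I[...,1]>I[...,0]+40)&(I[...,1]>I[...,2]+30);n,l,s,c=cv2.connectedComponentsWithStats(g.astype(np.uint8));
k=l[221,376];print(c[k],onplane(d,*c[k],106))
b=(I[...,2]>I[...,0]+50)&(W[...,2]<25);n,l,s,c=cv2.connectedComponentsWithStats(b.astype(np.uint8));
k=l[240,280];v,u=np.where(l==k);q=np.array([onplane(d,a,e,8)[:2] for a,e in zip(u,v)],np.float32);r=cv2.minAreaRect(q);print("base",r,s[k])
E
```

```text
button [ 638.4 -142.3  104.3]
readertop [ 653.7 -220.1   95.3]
panel [ 591.4 -178.4   59.4]
cass [629.4 142.9  61.4]
cfront [591.8 144.9  39.1]
base [608.9 110.5   7.2]
stamp [443.7  -9.8  71.4]
san [538.5 404.7 109.8]
san2 [552.5 410.9 125.5]
tape [ 588.8 -409.5   90.7]
reader ((699.569580078125, -186.5724639892578), (171.7079620361328, 201.91329956054688), 87.32257843017578) [ 358  162   67   76 4644] [[594.7000122070312, -267.6000061035156], [796.4000244140625, -277.0], [804.4000244140625, -105.5], [602.7000122070312, -96.0999984741211]]
disp ((636.949462890625, 144.21522521972656), (41.524314880371094, 126.6609115600586), 87.58599090576172) [259 204  17  49 667]
[375. 221.] [ 638.19028721 -139.4858075   106.        ]
base ((640.3370971679688, 112.50669860839844), (33.32740783691406, 118.83366394042969), 88.69206237792969) [273 208  13  43 418]
```

```bash
python3 -m handwheel '[{"gripper":1,"rz":9.1},{"gripper":1,"rz":9.1},{"tx":0.037,"ty":-0.040,"gripper":1},{"tx":0.037,"ty":-0.040,"gripper":1},{"tx":0.037,"ty":-0.040,"gripper":1},{"tx":0.037,"ty":-0.040,"gripper":1},{"tx":0.037,"ty":-0.040,"gripper":1},{"tx":0.037,"ty":-0.040,"gripper":1}]'
cat >> h.py <<'E'
def go(obs,target,yawdeg=None):
    Rm=R.from_rotvec(obs["orientation"]).as_matrix()
    yaw=np.degrees(np.arctan2(Rm[1,0],Rm[0,0]))
    dl=Rm.T@(np.array(target)-obs["ee_pos"])
    print("tool delta mm",dl.round(1),"yaw",yaw.round(2),"tilt",Rm[:,2].round(4))
    if yawdeg is not None: print("rz",round(yaw-yawdeg,2))
E
python3 -c "
from h import *
from workcell import ctrl
go(ctrl.get_obs(),[639,-139,404])"
```

```text
tool delta mm [ 578.2 -319.5    0.7] yaw 15.58 tilt [ 0.e+00  1.e-04 -1.e+00]$[0]: bad value
```

```bash
python3 -m handwheel '[{"gripper":1.0,"tx":0.0,"ty":0.0,"tz":0.0,"rx":0.0,"ry":0.0,"rz":9.1},{"gripper":1.0,"tx":0.0,"ty":0.0,"tz":0.0,"rx":0.0,"ry":0.0,"rz":9.1},{"gripper":1.0,"tx":0.037,"ty":-0.040,"tz":0.0,"rx":0.0,"ry":0.0,"rz":0.0},{"gripper":1.0,"tx":0.037,"ty":-0.040,"tz":0.0,"rx":0.0,"ry":0.0,"rz":0.0},{"gripper":1.0,"tx":0.037,"ty":-0.040,"tz":0.0,"rx":0.0,"ry":0.0,"rz":0.0},{"gripper":1.0,"tx":0.037,"ty":-0.040,"tz":0.0,"rx":0.0,"ry":0.0,"rz":0.0},{"gripper":1.0,"tx":0.037,"ty":-0.040,"tz":0.0,"rx":0.0,"ry":0.0,"rz":0.0},{"gripper":1.0,"tx":0.037,"ty":-0.040,"tz":0.0,"rx":0.0,"ry":0.0,"rz":0.0}]'
python3 -c "
from h import *
from workcell import ctrl
go(ctrl.get_obs(),[639,-139,404])"
```

```text
t: 2.05
ee_pos: [401.7, -371.1, 404.9]
orientation: [3.14, -0.072, 0.001]
ft_force: [0.6, 0.0, -0.6]
width: 11.2
tool delta mm [ 226.4 -242.8    1. ] yaw -2.63 tilt [ 5.e-04 -4.e-04 -1.e+00]
```

```bash
python3 -m handwheel '[{"gripper":1.0,"tx":0.038,"ty":-0.0405,"tz":0.0,"rx":0.0,"ry":0.0,"rz":0.0},{"gripper":1.0,"tx":0.038,"ty":-0.0405,"tz":0.0,"rx":0.0,"ry":0.0,"rz":0.0},{"gripper":1.0,"tx":0.038,"ty":-0.0405,"tz":0.0,"rx":0.0,"ry":0.0,"rz":0.0},{"gripper":1.0,"tx":0.038,"ty":-0.0405,"tz":0.0,"rx":0.0,"ry":0.0,"rz":0.0},{"gripper":1.0,"tx":0.038,"ty":-0.0405,"tz":0.0,"rx":0.0,"ry":0.0,"rz":0.0},{"gripper":1.0,"tx":0.037,"ty":-0.0405,"tz":0.0,"rx":0.0,"ry":0.0,"rz":0.0},{"gripper":1.0,"tx":0.0,"ty":0.0,"tz":0.03,"rx":0.0,"ry":0.0,"rz":0.0},{"gripper":1.0,"tx":0.0,"ty":0.0,"tz":0.0,"rx":0.0,"ry":0.0,"rz":0.0}]'
python3 - <<'E'
from h import *
from workcell import ctrl,viewer
o=ctrl.get_obs();d=viewer.get_image("wrist");pickle.dump((d,o),open("pics/w1.pkl","wb"));cv2.imwrite("pics/w1.png",d["image"][:,:,::-1])
go(o,[639,-139,374])
W=cloud(d,o);I=d["image"].astype(int)
g=(I[...,1]>I[...,0]+40)&(I[...,1]>I[...,2]+30);n,l,s,c=cv2.connectedComponentsWithStats(g.astype(np.uint8));
k=1+s[1:,4].argmax();print(c[k],s[k],np.nanmedian(W[l==k],0),onplane(d,*c[k],106,o))
E
```

```text
t: 3.05
ee_pos: [637.9, -139.3, 372.3]
orientation: [-3.14, 0.07, 0.008]
ft_force: [-0.5, -0.4, 0.3]
width: 0.3
tool delta mm [ 1.1 -0.3 -1.7] yaw -2.56 tilt [-0.0049  0.0011 -1.    ]
[281.90917186 217.94568121] [ 263  200   39   37 1123] [ 638.59111536 -137.98006923  106.49916082] [ 638.43391263 -137.95495378  106.        ]
```

View pics/w1.png

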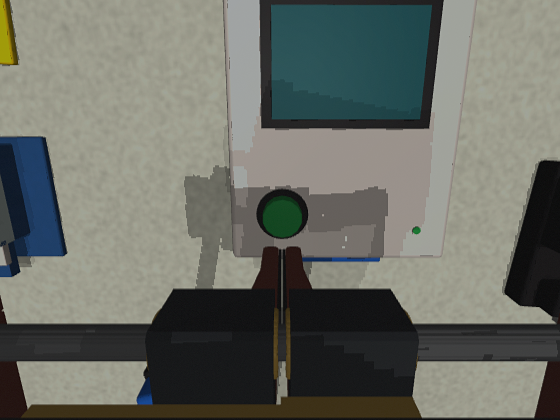

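The green button is at (282,218), on the fingers' line, and measures (638, -138, 106). I'll press it now.

```bash
python3 -m handwheel '[{"gripper":1.0,"tx":0.0,"ty":-0.001,"tz":0.05,"rx":0.0,"ry":0.0,"rz":0.0},{"gripper":1.0,"tx":0.0,"ty":0.0,"tz":0.025,"rx":0.0,"ry":0.0,"rz":0.0},{"gripper":1.0,"tx":0.0,"ty":0.0,"tz":0.010,"rx":0.0,"ry":0.0,"rz":0.0},{"gripper":1.0,"tx":0.0,"ty":0.0,"tz":0.007,"rx":0.0,"ry":0.0,"rz":0.0},{"gripper":1.0,"tx":0.0,"ty":0.0,"tz":0.004,"rx":0.0,"ry":0.0,"rz":0.0},{"gripper":1.0,"tx":0.0,"ty":0.0,"tz":0.0,"rx":0.0,"ry":0.0,"rz":0.0}]'
```

```text
t: 3.85
ee_pos: [638.7, -139.5, 279.6]
orientation: [3.14, -0.072, 0.002]
ft_force: [-2.3, -2.8, 4.2]
width: 0.4
```

```bash
python3 -m handwheel '[{"gripper":1.0,"tx":0.0,"ty":0.0,"tz":0.001,"rx":0.0,"ry":0.0,"rz":0.0},{"gripper":1.0,"tx":0.0,"ty":0.0,"tz":0.001,"rx":0.0,"ry":0.0,"rz":0.0},{"gripper":0.6,"tx":0.0,"ty":0.0,"tz":-0.058,"rx":0.0,"ry":0.0,"rz":0.0},{"gripper":0.5,"tx":-0.02,"ty":-0.05,"tz":-0.03,"rx":0.0,"ry":0.0,"rz":0.0},{"gripper":0.5,"tx":-0.03,"ty":-0.05,"tz":0.0,"rx":0.0,"ry":0.0,"rz":0.0},{"gripper":0.5,"tx":-0.03,"ty":-0.05,"tz":0.0,"rx":0.0,"ry":0.0,"rz":0.0},{"gripper":0.5,"tx":0.0,"ty":-0.05,"tz":0.0,"rx":0.0,"ry":0.0,"rz":0.0},{"gripper":0.5,"tx":0.0,"ty":-0.04,"tz":0.0,"rx":0.0,"ry":0.0,"rz":0.0}]'
cat > look.py <<'E'
import sys
from h import *
from workcell import ctrl,viewer
def shot(name,cam):
    o=ctrl.get_obs();d=viewer.get_image(cam);pickle.dump((d,o),open(f"pics/{name}.pkl","wb"));cv2.imwrite(f"pics/{name}.png",d["image"][:,:,::-1]);return d,o
if __name__=="__main__":
    for a in sys.argv[1:]: shot(a.split(":")[0],a.split(":")[1])
E
python3 look.py w2:wrist t2:top
```

```text
t: 4.85
ee_pos: [569.4, 106.4, 365.5]
orientation: [-3.14, 0.071, -0.003]
ft_force: [1.0, -0.3, -0.2]
width: 43.9
```

View pics/w2.png

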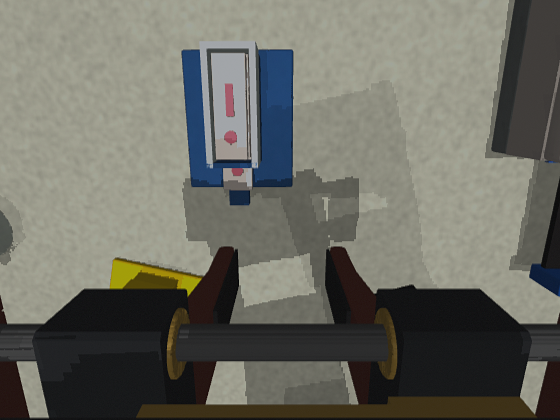

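View pics/t2.png

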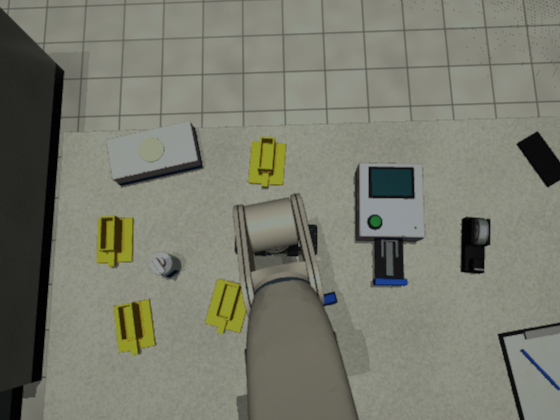

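The tray has popped out (top view, panel at (391,282)). In the wrist view the blue dispenser is at (238,120), holding white cassettes, and the bottom one's end shows at (238,178).

```bash
python3 - <<'E'
from h import *
d,o=pickle.load(open("pics/w2.pkl","rb"));W=cloud(d,o)
I=d["image"]
print(W[178,228],W[178,240],W[130,230],W[197,240],W[100,275])
m=(W[...,2]>52)&(W[...,2]<75);m[:, 330:]=0;m[230:]=0
q=W[m][:,:2].astype(np.float32);r=cv2.minAreaRect(q);print("walls",r,cv2.boxPoints(r).round(1).tolist())
m=(W[...,2]>33)&(W[...,2]<46);m[:160]=0;m[195:]=0;m[:,:210]=0;m[:,270:]=0
v,u=np.where(m);print("cass px",u.min(),u.max(),v.min(),v.max());q=W[m];print(np.percentile(q,[1,50,99],axis=0).round(1))
m=(W[...,2]>4)&(W[...,2]<14);m[230:]=0;m[:,350:]=0;q=W[m][:,:2].astype(np.float32);r=cv2.minAreaRect(q);print("base",r)
c=cv2.resize(I[30:215,160:320,::-1],None,fx=3.2,fy=3.2,interpolation=cv2.INTER_CUBIC);cv2.imwrite("pics/w2z.png",c)
# rays
for uv in [(199,40),(258,40),(206,166),(260,166)]: print(uv,onplane(d,*uv,66,o).round(1))
d,o=pickle.load(open("pics/t2.pkl","rb"));W=cloud(d)
c=cv2.resize(d["image"][210:310,340:450,::-1],None,fx=5.5,fy=5.5,interpolation=cv2.INTER_CUBIC);cv2.imwrite("pics/t2z.png",c)
E
```

```text
[593.20912681 154.62687373  38.878719  ] [592.64406839 144.04431318  38.37795938] [635.30723982 145.84878716  62.8264687 ] [573.80542041 146.29569386  31.46110874] [658.47862188 110.11908423   8.33060287]
walls ((652.6666870117188, 144.29086303710938), (41.377296447753906, 92.8521957397461), 87.65357208251953) [[605.4000244140625, 125.5], [698.2000122070312, 121.69999694824219], [699.9000244140625, 163.10000610351562], [607.0999755859375, 166.89999389648438]]
cass px 223 260 160 189
[[582.6 133.5  34.3]
 [592.4 146.1  38.5]
 [602.1 159.4  40.1]]
base ((630.2984008789062, 243.81080627441406), (137.67356872558594, 315.6219482421875), 6.380192756652832)
(199, 40) [700.4 162.6  66. ]
(258, 40) [698.4 119.5  66. ]
(206, 166) [608.2 167.   66. ]
(260, 166) [606.3 123.7  66. ]
```

View pics/w2z.png

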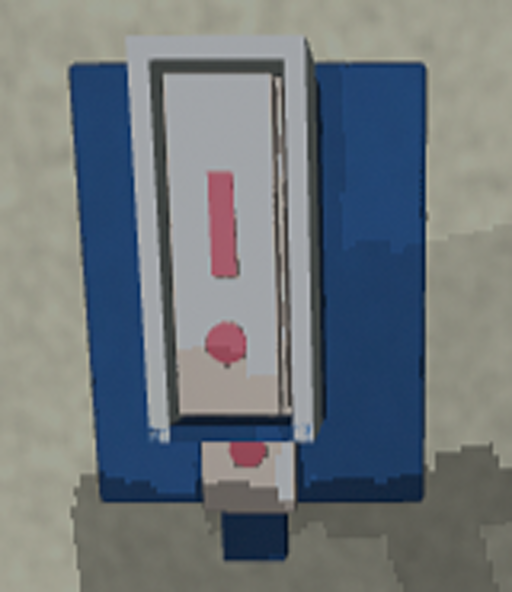

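View pics/t2z.png

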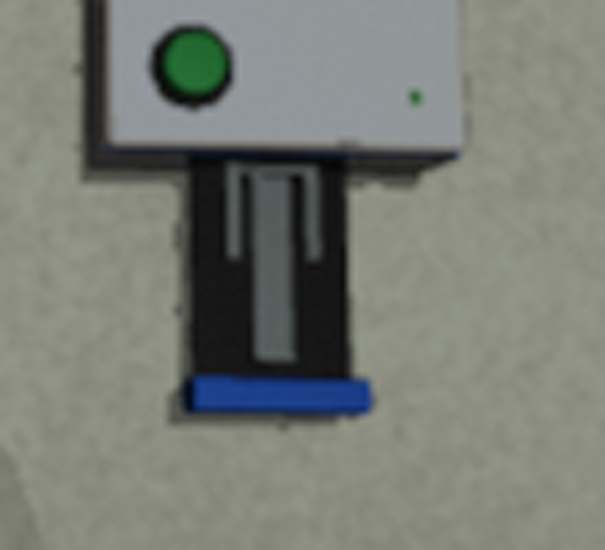

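```bash
python3 -c "
from h import *
from workcell import ctrl
go(ctrl.get_obs(),[592.5,146.6,209],-2.35)"
```

```text
tool delta mm [ 20.7 -39.5 156.4] yaw -2.42 tilt [ 0.0023  0.0015 -1.    ]
rz -0.07
```

```bash
python3 -m handwheel '[{"gripper":0.5,"tx":0.021,"ty":-0.0395,"tz":0.02,"rx":0.0,"ry":0.0,"rz":0.0},{"gripper":0.5,"tx":0.0,"ty":0.0,"tz":0.055,"rx":0.0,"ry":0.0,"rz":0.0},{"gripper":0.5,"tx":0.0,"ty":0.0,"tz":0.04,"rx":0.0,"ry":0.0,"rz":0.0},{"gripper":0.5,"tx":0.0,"ty":0.0,"tz":0.0,"rx":0.0,"ry":0.0,"rz":0.0}]'
python3 look.py w3:wrist;python3 -c "
from h import *
from workcell import ctrl
go(ctrl.get_obs(),[592.5,146.6,209],-2.35)"
```

```text
t: 5.45
ee_pos: [591.3, 142.1, 247.0]
orientation: [3.139, -0.073, -0.009]
ft_force: [-0.4, 0.4, 0.7]
width: 43.8
tool delta mm [ 0.  -4.4 40.1] yaw -2.66 tilt [-2.e-03 -4.e-04 -1.e+00]
rz -0.31
```

View pics/w3.png

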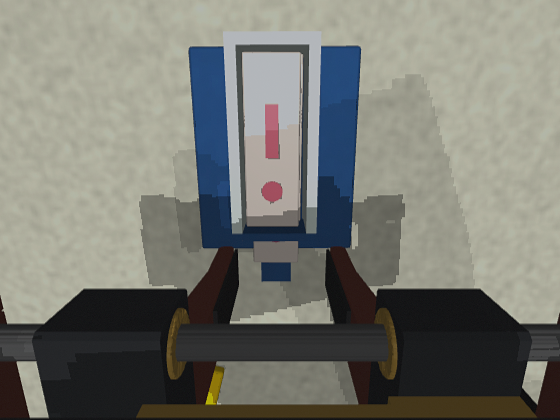

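```bash
python3 - <<'E'
from h import *
d,o=pickle.load(open("pics/w3.pkl","rb"));
for uv in [(253,242),(298,242),(253,261),(299,261)]: print(uv,onplane(d,*uv,38,o).round(1))
for uv in [(231,234),(318,234),(223,31),(321,31)]: print(uv,onplane(d,*uv,66,o).round(1))
E
```

```text
(253, 242) [595.3 159.5  38. ]
(298, 242) [594.1 133.6  38. ]
(253, 261) [583.5 160.3  38. ]
(299, 261) [582.2 133.4  38. ]
(231, 234) [610.5 167.1  66. ]
(318, 234) [608.5 124.6  66. ]
(223, 31) [700.  162.7  66. ]
(321, 31) [698.2 121.8  66. ]
```

The cassette's front end is at x≈582.8 and its centre line at y≈146.7 (column 275, row 261). I'll descend and grip.

```bash
python3 -m handwheel '[{"gripper":0.5,"tx":0.001,"ty":-0.0043,"tz":0.02,"rx":0.0,"ry":0.0,"rz":-0.3},{"gripper":0.5,"tx":0.0,"ty":0.0,"tz":0.018,"rx":0.0,"ry":0.0,"rz":0.0},{"gripper":0.6,"tx":0.0,"ty":0.0,"tz":0.002,"rx":0.0,"ry":0.0,"rz":0.0},{"gripper":0.7,"tx":0.0,"ty":0.0,"tz":0.0,"rx":0.0,"ry":0.0,"rz":0.0},{"gripper":0.9,"tx":0.0,"ty":0.0,"tz":0.0,"rx":0.0,"ry":0.0,"rz":0.0},{"gripper":0.9,"tx":0.0,"ty":0.0,"tz":0.0,"rx":0.0,"ry":0.0,"rz":0.0},{"gripper":0.9,"tx":0.0,"ty":0.0,"tz":0.0,"rx":0.0,"ry":0.0,"rz":0.0}]'
python3 -c "
from h import *
from workcell import ctrl
go(ctrl.get_obs(),[592.5,146.6,209],-2.35)"
```

```text
t: 6.38
ee_pos: [593.5, 147.2, 210.0]
orientation: [-3.141, 0.064, 0.0]
ft_force: [-2.4, 0.6, -0.1]
width: 25.8
tool delta mm [-1.   0.6  1. ] yaw -2.33 tilt [-1.e-04  1.e-04 -1.e+00]
rz 0.02
```

```bash
python3 -m handwheel '[{"gripper":0.9,"tx":-0.008,"ty":0.0,"tz":0.0,"rx":0.0,"ry":0.0,"rz":0.0},{"gripper":0.9,"tx":-0.012,"ty":0.0,"tz":0.0,"rx":0.0,"ry":0.0,"rz":0.0},{"gripper":0.9,"tx":-0.014,"ty":0.0,"tz":0.0,"rx":0.0,"ry":0.0,"rz":0.0},{"gripper":0.9,"tx":-0.014,"ty":0.0,"tz":0.0,"rx":0.0,"ry":0.0,"rz":0.0},{"gripper":0.9,"tx":-0.014,"ty":0.0,"tz":0.0,"rx":0.0,"ry":0.0,"rz":0.0},{"gripper":0.9,"tx":-0.006,"ty":0.0,"tz":0.0,"rx":0.0,"ry":0.0,"rz":0.0},{"gripper":0.9,"tx":0.0,"ty":0.0,"tz":0.0,"rx":0.0,"ry":0.0,"rz":0.0}]'
python3 look.py w4:wrist
```

```text
t: 7.25
ee_pos: [525.0, 149.8, 209.6]
orientation: [3.141, -0.063, -0.002]
ft_force: [-0.8, -1.6, 1.2]
width: 25.4
```

View pics/w4.png

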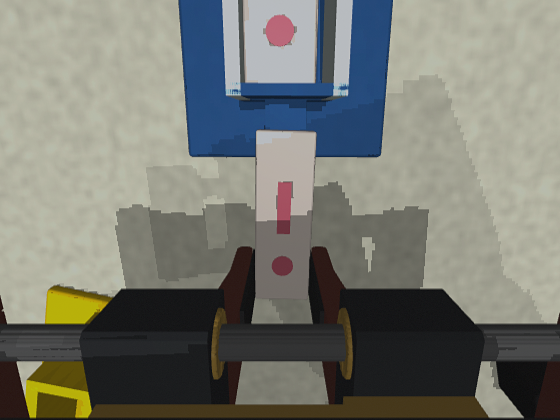

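The cassette is out (rows 131–298, columns 256–316) and a spare shows in the shaft. I'll measure the cassette in the tool frame, and the tray in the top view.

```bash
python3 - <<'E'
from h import *
d,o=pickle.load(open("pics/w4.pkl","rb"));W=cloud(d,o)
print(o["ee_pos"],o["width"])
print(W[160,286],W[250,286],W[70,280])
Rm=R.from_rotvec(o["orientation"]).as_matrix()
for uv in [(257,131),(316,132),(255,297),(312,298)]:
    p=onplane(d,*uv,38,o);print(uv,p.round(1),"tool",(Rm.T@(p-o["ee_pos"])).round(1))
d,o=pickle.load(open("pics/t2.pkl","rb"));W=cloud(d)
s=lambda x,y:(340+(x+.5)/5.5-.5,210+(y+.5)/5.5-.5)
for n,(x,y,h) in dict(panelFL=(188,414,26),pFLtop=(187,412,66),pFRtop=(371,412,66),pBLtop=(195,378,66),pBRtop=(371,380,66),ribFL=(253,361,45),ribFR=(296,361,45),ribBL=(253,175,45),ribBR=(294,175,45),railL=(226,260,50),railLi=(241,260,50),railRi=(306,260,50),railR=(322,260,50),stopL=(228,165,50),stopR=(318,165,50)).items():
    print(n,onplane(d,*s(x,y),h).round(1))
m=(W[...,2]>55)&(W[...,2]<72);m[:255]=0;m[300:]=0;m[:,:365]=0;m[:,420:]=0
r=cv2.minAreaRect(W[m][:,:2].astype(np.float32));print(r,cv2.boxPoints(r).round(1).tolist())
E
```

```text
[524.98647015 149.83332502 209.62415059] 25.38981442833277
[580.87542375 147.04051365  38.14655856] [539.02503377 148.58642516  37.89169483] [615.54225709 148.14470914  53.52692715]
(257, 131) [593.6 158.9  38. ] tool [ 68.4 -11.9 171.5]
(316, 132) [592.2 133.9  38. ] tool [ 68.   13.2 171.6]
(255, 297) [515.3 164.5  38. ] tool [-10.1 -14.3 171.6]
(312, 298) [513.6 136.9  38. ] tool [-10.7  13.3 171.6]
panelFL [ 478.5 -139.1   26. ]
pFLtop [ 477.9 -132.4   66. ]
pFRtop [ 475.7 -218.9   66. ]
pBLtop [ 493.7 -137.2   66. ]
pBRtop [ 490.7 -220.    66. ]
ribFL [ 502.2 -168.8   45. ]
ribFR [ 501.7 -189.4   45. ]
ribBL [ 592.3 -174.6   45. ]
ribBR [ 591.8 -194.5   45. ]
railL [ 550.7 -158.    50. ]
railLi [ 550.5 -165.3   50. ]
railRi [ 549.7 -196.5   50. ]
railR [ 549.5 -204.2   50. ]
stopL [ 596.9 -161.9   50. ]
stopR [ 595.7 -205.5   50. ]
((486.00634765625, -176.19346618652344), (83.03289031982422, 15.88148021697998), 88.33368682861328) [[476.8999938964844, -217.5], [492.70001220703125, -217.89999389648438], [495.20001220703125, -134.89999389648438], [479.29998779296875, -134.5]]
```

```bash
python3 -m handwheel '[{"gripper":0.9,"tx":-0.005,"ty":0.0,"tz":-0.045,"rx":0.0,"ry":0.0,"rz":0.0},{"gripper":0.9,"tx":0.0,"ty":0.0,"tz":-0.055,"rx":0.0,"ry":0.0,"rz":0.0},{"gripper":0.9,"tx":0.0,"ty":0.05,"tz":-0.01,"rx":0.0,"ry":0.0,"rz":0.0},{"gripper":0.9,"tx":0.0,"ty":0.055,"tz":0.0,"rx":0.0,"ry":0.0,"rz":0.0},{"gripper":0.9,"tx":0.0,"ty":0.055,"tz":0.0,"rx":0.0,"ry":0.0,"rz":0.0},{"gripper":0.9,"tx":0.0,"ty":0.055,"tz":0.0,"rx":0.0,"ry":0.0,"rz":0.0},{"gripper":0.9,"tx":0.0,"ty":0.045,"tz":0.0,"rx":0.0,"ry":0.0,"rz":0.0},{"gripper":0.9,"tx":0.0,"ty":0.0,"tz":0.0,"rx":0.0,"ry":0.0,"rz":0.0}]'
python3 -m handwheel '[{"gripper":0.9,"tx":0.0,"ty":0.0,"tz":0.0,"rx":0.0,"ry":0.0,"rz":0.0}]'
python3 look.py w5:wrist
```

```text
t: 8.3
ee_pos: [510.2, -112.5, 319.7]
orientation: [3.141, -0.071, 0.001]
ft_force: [0.2, 0.7, -0.2]
width: 25.7
t: 8.43
ee_pos: [510.1, -109.6, 319.5]
orientation: [-3.141, 0.065, 0.001]
ft_force: [-0.4, 0.7, 0.1]
width: 25.4
```

View pics/w5.png

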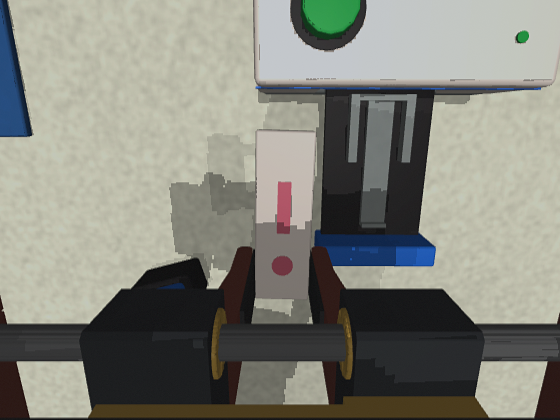

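The tray is clear: rib at columns 362–395, rails ending at row 162, near stop at (373,225), panel at (375,250). The cassette is held straight.

```bash
python3 - <<'E'
from h import *
d,o=pickle.load(open("pics/w5.pkl","rb"));W=cloud(d,o)
c=cv2.resize(d["image"][80:275,310:450,::-1],None,fx=4,fy=3,interpolation=cv2.INTER_CUBIC);cv2.imwrite("pics/w5z.png",c)
for uv in [(377,180),(377,140),(355,140),(408,140),(373,224),(376,240),(340,200),(410,200),(400,80)]: print(uv,W[uv[1],uv[0]].round(1))
m=(W[...,2]>56)&(W[...,2]<72);m[:220]=0;m[275:]=0;m[:,:312]=0;m[:,445:]=0
r=cv2.minAreaRect(W[m][:,:2].astype(np.float32));print("panel",r,cv2.boxPoints(r).round(1).tolist())
E
```

```text
(377, 180) [ 535.9 -179.5   46.1]
(377, 140) [ 564.9 -178.4   46.6]
(355, 140) [ 565.8 -162.1   49.6]
(408, 140) [ 564.3 -198.8   51.3]
(373, 224) [ 503.4 -176.4   50.4]
(376, 240) [ 492.6 -177.6   55.6]
(340, 200) [ 520.6 -153.2   40.8]
(410, 200) [ 518.1 -206.9   39.8]
(400, 80) [ 600.9 -177.8   93.1]
panel ((484.8247985839844, -175.63006591796875), (83.46150207519531, 16.304555892944336), 87.7566909790039) [[475.0, -217.0], [491.29998779296875, -217.60000610351562], [494.6000061035156, -134.3000030517578], [478.29998779296875, -133.60000610351562]]
```

View pics/w5z.png

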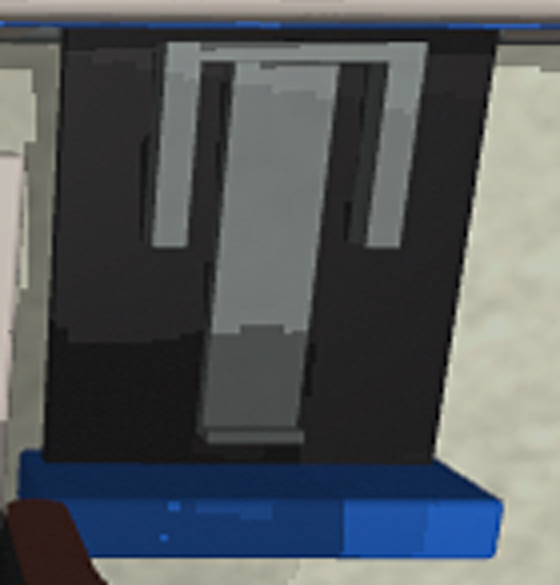

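```bash
python3 - <<'E'
from h import *
d,o=pickle.load(open("pics/w5.pkl","rb"))
s=lambda x,y:(310+(x+.5)/4-.5,80+(y+.5)/3-.5)
for n,(x,y,h) in dict(stopFarL=(168,62,50),stopFarR=(388,62,50),railLo=(152,246,50),railLi=(188,246,50),railRi=(366,246,50),railRo=(401,246,50),ribTL=(236,66,45),ribTR=(338,66,45),ribL=(202,429,45),ribR=(297,430,45),nearL=(204,430,50),nearR=(303,430,50),readerFrontL=(100,24,92)).items():
    print(n,onplane(d,*s(x,y),h,o).round(1))
go(o,[518.5,-178.5,310],-2.6)
E
```

```text
stopFarL [ 592.4 -159.3   50. ]
stopFarR [ 590.9 -196.8   50. ]
railLo [ 550.8 -157.    50. ]
railLi [ 550.5 -163.4   50. ]
railRi [ 549.2 -195.2   50. ]
railRo [ 549.  -201.4   50. ]
ribTL [ 591.2 -172.1   45. ]
ribTR [ 590.5 -189.9   45. ]
ribL [ 503.2 -167.9   45. ]
ribR [ 502.1 -186.1   45. ]
nearL [ 504.5 -167.2   50. ]
nearR [ 503.7 -185.7   50. ]
readerFrontL [ 598.4 -141.6   92. ]
tool delta mm [11.2 68.5  9.4] yaw -2.37 tilt [-5.e-04  4.e-04 -1.e+00]
rz 0.23
```

```bash
python3 -m handwheel '[{"gripper":0.9,"tx":0.0116,"ty":0.034,"tz":0.0,"rx":0.0,"ry":0.0,"rz":0.2},{"gripper":0.9,"tx":0.0,"ty":0.034,"tz":0.0,"rx":0.0,"ry":0.0,"rz":0.0},{"gripper":0.9,"tx":0.0,"ty":0.0,"tz":0.035,"rx":0.0,"ry":0.0,"rz":0.0},{"gripper":0.9,"tx":0.0,"ty":0.0,"tz":0.025,"rx":0.0,"ry":0.0,"rz":0.0},{"gripper":0.9,"tx":0.0,"ty":0.0,"tz":0.015,"rx":0.0,"ry":0.0,"rz":0.0},{"gripper":0.9,"tx":0.0,"ty":0.0,"tz":0.0,"rx":0.0,"ry":0.0,"rz":0.0},{"gripper":0.9,"tx":0.0,"ty":0.0,"tz":0.0,"rx":0.0,"ry":0.0,"rz":0.0}]'
python3 look.py w6:wrist
python3 -c "
from h import *
from workcell import ctrl
go(ctrl.get_obs(),[518.9,-177.8,224.6],-2.6)"
```

```text
t: 9.35
ee_pos: [519.4, -177.9, 245.4]
orientation: [3.141, -0.068, 0.002]
ft_force: [-0.6, -0.3, -0.5]
width: 25.6
tool delta mm [-0.5 -0.2 21. ] yaw -2.5 tilt [ 1.6e-03 -5.0e-04 -1.0e+00]
rz 0.1
```

View pics/w6.png

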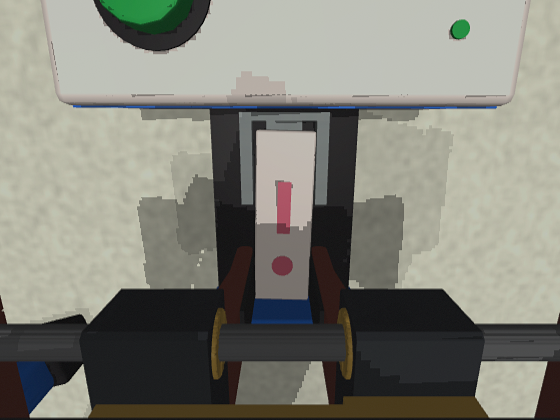

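The cassette (columns 256–316) is centred between the rails, so I'll lower it.

```bash
python3 -m handwheel '[{"gripper":0.9,"tx":-0.0005,"ty":0.0,"tz":0.010,"rx":0.0,"ry":0.0,"rz":0.0},{"gripper":0.9,"tx":0.0,"ty":0.0,"tz":0.007,"rx":0.0,"ry":0.0,"rz":0.0},{"gripper":0.9,"tx":0.0,"ty":0.0,"tz":0.003,"rx":0.0,"ry":0.0,"rz":0.0},{"gripper":0.9,"tx":0.0,"ty":0.0,"tz":0.0005,"rx":0.0,"ry":0.0,"rz":0.0},{"gripper":0.9,"tx":0.0,"ty":0.0,"tz":0.0,"rx":0.0,"ry":0.0,"rz":0.0}]'
python3 look.py w7:wrist
```

```text
t: 10.02
ee_pos: [518.6, -178.2, 224.7]
orientation: [-3.141, 0.07, -0.001]
ft_force: [-1.9, 2.0, 7.2]
width: 25.4
```

View pics/w7.png

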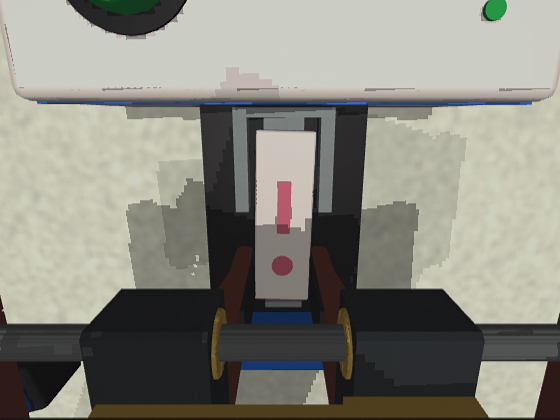

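```bash
python3 - <<'E'
from h import *
d,o=pickle.load(open("pics/w7.pkl","rb"));W=cloud(d,o)
print(W[170,285])
c=cv2.resize(d["image"][95:320,225:345,::-1],None,fx=4,fy=2.6,interpolation=cv2.INTER_CUBIC);cv2.imwrite("pics/w7z.png",c)
for n,(u,v,h) in dict(cassFar=(286,131,53),cassNear=(282,298.5,53),far=(284,118.5,50),railendL=(242,213,50),railendR=(327,213,50),railLi=(249,180,50),railRi=(319,180,50),cL=(256,180,53),cR=(315,180,53)).items(): print(n,onplane(d,u,v,h,o).round(1))
E
```

```text
[ 570.36443447 -180.49793279   52.9827574 ]
cassFar [ 587.  -181.6   53. ]
cassNear [ 507.8 -176.4   53. ]
far [ 592.1 -181.    50. ]
railendL [ 550.9 -159.8   50. ]
railendR [ 549.1 -199.1   50. ]
railLi [ 566.1 -164.1   50. ]
railRi [ 564.7 -195.6   50. ]
cL [ 566.5 -167.5   53. ]
cR [ 565.4 -193.5   53. ]
```

View pics/w7z.png

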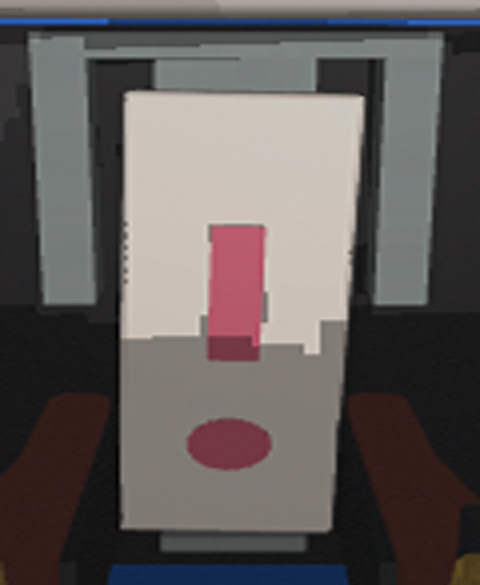

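The cassette is flat, top at z≈53, centred at (547.4, -179) against the bed at (547.9, -179). I'll let go and rise.

```bash
python3 -m handwheel '[{"gripper":0.6,"tx":0.0,"ty":0.0,"tz":0.0,"rx":0.0,"ry":0.0,"rz":0.0},{"gripper":0.52,"tx":0.0,"ty":0.0,"tz":0.0,"rx":0.0,"ry":0.0,"rz":0.0},{"gripper":0.52,"tx":0.0,"ty":0.0,"tz":0.0,"rx":0.0,"ry":0.0,"rz":0.0},{"gripper":0.52,"tx":0.0,"ty":0.0,"tz":-0.03,"rx":0.0,"ry":0.0,"rz":0.0},{"gripper":0.52,"tx":0.0,"ty":0.0,"tz":-0.05,"rx":0.0,"ry":0.0,"rz":0.0},{"gripper":0.52,"tx":-0.02,"ty":0.0,"tz":-0.01,"rx":0.0,"ry":0.0,"rz":0.0},{"gripper":1.0,"tx":-0.04,"ty":0.0,"tz":0.0,"rx":0.0,"ry":0.0,"rz":0.0},{"gripper":1.0,"tx":-0.015,"ty":0.0,"tz":0.0,"rx":0.0,"ry":0.0,"rz":0.0}]'
python3 look.py w8:wrist s8:scene
python3 -c "
from h import *
from workcell import ctrl
go(ctrl.get_obs(),[452,-174.8,219],-2.65)"
```

```text
t: 11.08
ee_pos: [441.7, -174.6, 314.1]
orientation: [-3.14, 0.07, 0.002]
ft_force: [0.3, 0.2, -0.8]
width: 25.8
tool delta mm [ 9.6 -0.4 95. ] yaw -2.57 tilt [-8.e-04  4.e-04 -1.e+00]
rz 0.08
```

View pics/w8.png

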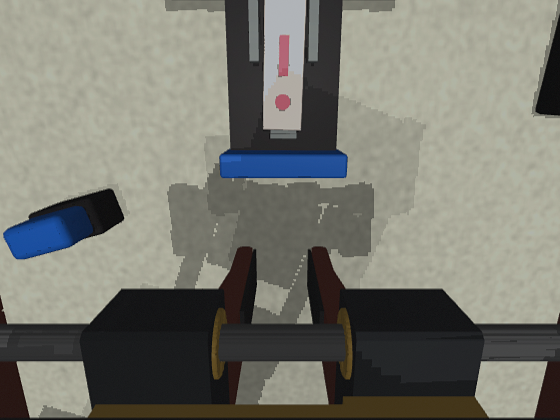

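The cassette lies in the pocket (end at (282,129), near stop just beyond). The panel is at (284,165), dead ahead of the fingers.

```bash
python3 - <<'E'
from h import *
d,o=pickle.load(open("pics/w8.pkl","rb"));W=cloud(d,o)
print(W[60,300],W[120,285],W[165,284])
for n,(u,v,h) in dict(pfl=(221,177,66),pfr=(346,178,66),cassNear=(282,129,53)).items(): print(n,onplane(d,u,v,h,o).round(1))
E
python3 -m handwheel '[{"gripper":1.0,"tx":0.0,"ty":0.0,"tz":0.055,"rx":0.0,"ry":0.0,"rz":0.0},{"gripper":1.0,"tx":0.0,"ty":0.0,"tz":0.040,"rx":0.0,"ry":0.0,"rz":0.0},{"gripper":1.0,"tx":0.0,"ty":0.0,"tz":0.0,"rx":0.0,"ry":0.0,"rz":0.0}]'
```

```text
[ 549.3281283  -189.61458831   53.909143  ] [ 512.84345193 -178.52807371   53.41432455] [ 484.65115839 -176.56911522   66.05964897]
pfl [ 478.6 -134.7   66. ]
pfr [ 474.2 -217.1   66. ]
cassNear [ 507.1 -176.3   53. ]
t: 11.55
ee_pos: [443.5, -174.7, 216.7]
orientation: [-3.139, 0.069, 0.007]
ft_force: [-0.8, 0.9, 0.7]
width: 0.1
```

```bash
python3 -m handwheel '[{"gripper":1.0,"tx":0.015,"ty":0.0,"tz":0.0,"rx":0.0,"ry":0.0,"rz":0.0},{"gripper":1.0,"tx":0.006,"ty":0.0,"tz":0.0,"rx":0.0,"ry":0.0,"rz":0.0},{"gripper":1.0,"tx":0.006,"ty":0.0,"tz":0.0,"rx":0.0,"ry":0.0,"rz":0.0},{"gripper":1.0,"tx":0.008,"ty":0.0,"tz":0.0,"rx":0.0,"ry":0.0,"rz":0.0},{"gripper":1.0,"tx":0.01,"ty":0.0,"tz":0.0,"rx":0.0,"ry":0.0,"rz":0.0},{"gripper":1.0,"tx":0.01,"ty":0.0,"tz":0.0,"rx":0.0,"ry":0.0,"rz":0.0},{"gripper":1.0,"tx":0.01,"ty":0.0,"tz":0.0,"rx":0.0,"ry":0.0,"rz":0.0},{"gripper":1.0,"tx":0.01,"ty":0.0,"tz":0.0,"rx":0.0,"ry":0.0,"rz":0.0}]'
python3 look.py w9:wrist
```

```text
t: 12.55
ee_pos: [518.9, -178.2, 219.1]
orientation: [-3.141, 0.069, 0.0]
ft_force: [-3.3, -0.5, 2.8]
width: 0.4
```

View pics/w9.png

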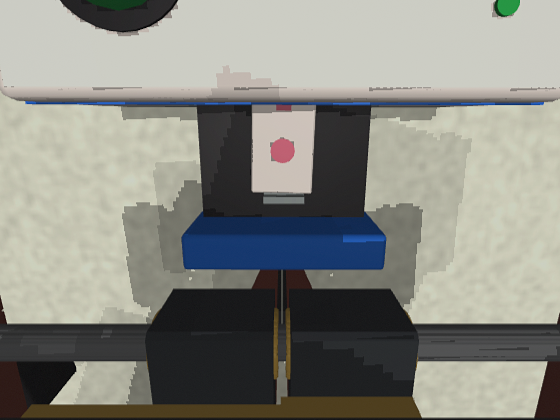

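```bash
python3 -m handwheel '[{"gripper":1.0,"tx":0.01,"ty":0.0,"tz":0.0,"rx":0.0,"ry":0.0,"rz":0.0},{"gripper":1.0,"tx":0.01,"ty":0.0,"tz":0.0,"rx":0.0,"ry":0.0,"rz":0.0},{"gripper":1.0,"tx":0.01,"ty":0.0,"tz":0.0,"rx":0.0,"ry":0.0,"rz":0.0},{"gripper":1.0,"tx":0.008,"ty":0.0,"tz":0.0,"rx":0.0,"ry":0.0,"rz":0.0},{"gripper":1.0,"tx":0.007,"ty":0.0,"tz":0.0,"rx":0.0,"ry":0.0,"rz":0.0},{"gripper":1.0,"tx":0.006,"ty":0.0,"tz":0.0,"rx":0.0,"ry":0.0,"rz":0.0},{"gripper":1.0,"tx":0.004,"ty":0.0,"tz":0.0,"rx":0.0,"ry":0.0,"rz":0.0},{"gripper":1.0,"tx":0.0,"ty":0.0,"tz":0.0,"rx":0.0,"ry":0.0,"rz":0.0}]'
python3 -c "
from workcell import ctrl
print(ctrl.get_obs()['ee_pos'])"
```

```text
t: 13.6
ee_pos: [573.6, -180.6, 219.0]
orientation: [3.141, -0.069, 0.0]
ft_force: [-2.6, -0.1, -1.3]
width: 0.3
[ 573.5855679  -180.58592443  219.00906576]
```

Next I'll push in 1–2 mm steps, watching the force for the stop.

```bash
python3 -m handwheel '[{"gripper":1.0,"tx":0.0015,"ty":0.0,"tz":0.0,"rx":0.0,"ry":0.0,"rz":0.0},{"gripper":1.0,"tx":0.001,"ty":0.0,"tz":0.0,"rx":0.0,"ry":0.0,"rz":0.0},{"gripper":1.0,"tx":0.0,"ty":0.0,"tz":0.0,"rx":0.0,"ry":0.0,"rz":0.0}]'
python3 -m handwheel '[{"gripper":1.0,"tx":0.001,"ty":0.0,"tz":0.0,"rx":0.0,"ry":0.0,"rz":0.0},{"gripper":1.0,"tx":0.0,"ty":0.0,"tz":0.0,"rx":0.0,"ry":0.0,"rz":0.0}]'
```

```text
t: 13.98
ee_pos: [574.9, -180.7, 219.0]
orientation: [-3.14, 0.069, 0.004]
ft_force: [-7.6, -0.9, 1.6]
width: 0.2
t: 14.22
ee_pos: [575.3, -180.7, 219.0]
orientation: [-3.14, 0.069, 0.007]
ft_force: [-11.0, -1.1, 4.7]
width: 0.7
```

```bash
python3 -m handwheel '[{"gripper":1.0,"tx":0.001,"ty":0.0,"tz":0.0,"rx":0.0,"ry":0.0,"rz":0.0},{"gripper":1.0,"tx":0.001,"ty":0.0,"tz":0.0,"rx":0.0,"ry":0.0,"rz":0.0},{"gripper":1.0,"tx":0.0,"ty":0.0,"tz":0.0,"rx":0.0,"ry":0.0,"rz":0.0}]'
```

```text
t: 14.6
ee_pos: [576.0, -180.8, 218.9]
orientation: [-3.139, 0.069, 0.013]
ft_force: [-17.3, -1.9, 9.4]
width: 0.5
```

```bash
python3 -m handwheel '[{"gripper":1.0,"tx":-0.004,"ty":0.0,"tz":0.0,"rx":0.0,"ry":0.0,"rz":0.0},{"gripper":1.0,"tx":-0.015,"ty":0.0,"tz":0.0,"rx":0.0,"ry":0.0,"rz":0.0},{"gripper":1.0,"tx":-0.045,"ty":0.0,"tz":0.0,"rx":0.0,"ry":0.0,"rz":0.0},{"gripper":1.0,"tx":-0.05,"ty":0.0,"tz":-0.03,"rx":0.0,"ry":0.0,"rz":0.0},{"gripper":1.0,"tx":-0.02,"ty":0.0,"tz":-0.055,"rx":0.0,"ry":0.0,"rz":0.0},{"gripper":1.0,"tx":0.0,"ty":0.0,"tz":-0.055,"rx":0.0,"ry":0.0,"rz":0.0},{"gripper":1.0,"tx":0.0,"ty":0.0,"tz":0.0,"rx":0.0,"ry":0.0,"rz":0.0},{"gripper":1.0,"tx":0.0,"ty":0.0,"tz":0.0,"rx":0.0,"ry":0.0,"rz":0.0}]'
python3 look.py w10:wrist t10:top s10:scene
python3 - <<'E'
from h import *
a=cv2.imread("pics/w10.png");b=cv2.imread("pics/t10.png")[130:340,230:450]
cv2.imwrite("pics/c10.png",np.hstack([cv2.resize(a,(400,300)),cv2.resize(b,(314,300))]))
d,o=pickle.load(open("pics/w10.pkl","rb"));W=cloud(d,o)
m=(W[...,2]>62)&(W[...,2]<69);print(np.nanmin(W[m],0),np.nanmax(W[m],0))
b=(d["image"][...,2].astype(int)>d["image"][...,0]+50)&(W[...,2]>40)&(W[...,1]<-100);q=W[b];print(len(q),np.percentile(q,[2,50,98],axis=0).round(1) if len(q) else "")
d,o=pickle.load(open("pics/t10.pkl","rb"));W=cloud(d)
for v in range(206,250,4): print(v,W[v,267].round(1),W[v,270].round(1))
E
```

```text
t: 15.6
ee_pos: [444.7, -174.9, 359.3]
orientation: [3.14, -0.069, 0.003]
ft_force: [-0.3, 0.5, -0.1]
width: 0.9
[ 428.83239114 -265.35823592   62.0004442 ] [601.5476827   13.28490026  68.93486141]
2600 [[ 583.2 -220.7   64.4]
 [ 590.3 -180.9   66.4]
 [ 597.6 -141.    68. ]]
206 [695.9 142.1  58.1] [696.8 134.3  52.6]
210 [686.4 142.8  50.1] [685.8 134.5  51.8]
214 [674.6 142.7  53.7] [674.  134.4  55.7]
218 [663.2 142.8  55.8] [663.7 134.8  51.9]
222 [652.3 143.   55.3] [651.9 134.8  56.1]
226 [640.6 142.9  59.6] [641.1 135.   55.4]
230 [629.6 143.   60.6] [630.3 135.2  54.6]
234 [620.  143.7  52. ] [619.7 135.5  52.5]
238 [607.7 143.2  62.4] [607.5 135.2  61.7]
242 [600.7 145.1  34.3] [601.2 137.3  28.3]
246 [589.9 145.4  32.5] [590.1 137.4  29.1]
```

View pics/c10.png

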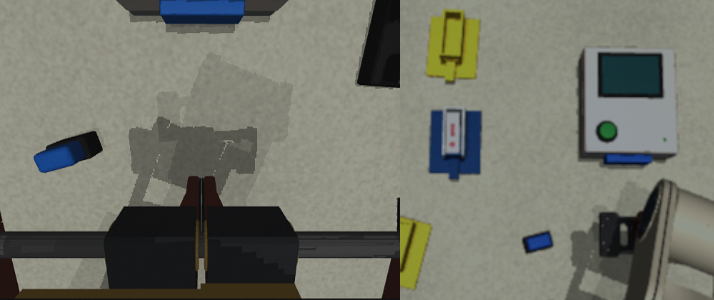

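The tray stays shut, with the panel about 14–15 mm proud. I'll check the stack from above the dispenser.

```bash
python3 -m handwheel '[{"gripper":1.0,"tx":0.0,"ty":-0.055,"tz":0.0,"rx":0.0,"ry":0.0,"rz":0.0},{"gripper":1.0,"tx":0.02,"ty":-0.055,"tz":0.0,"rx":0.0,"ry":0.0,"rz":0.0},{"gripper":1.0,"tx":0.02,"ty":-0.055,"tz":0.0,"rx":0.0,"ry":0.0,"rz":0.0},{"gripper":1.0,"tx":0.02,"ty":-0.055,"tz":0.0,"rx":0.0,"ry":0.0,"rz":0.0},{"gripper":1.0,"tx":0.03,"ty":-0.05,"tz":0.0,"rx":0.0,"ry":0.0,"rz":0.0},{"gripper":1.0,"tx":0.03,"ty":-0.04,"tz":0.0,"rx":0.0,"ry":0.0,"rz":0.0},{"gripper":1.0,"tx":0.0,"ty":0.0,"tz":0.0,"rx":0.0,"ry":0.0,"rz":0.0}]'
python3 look.py w11:wrist
python3 - <<'E'
from h import *
d,o=pickle.load(open("pics/w11.pkl","rb"));W=cloud(d,o)
m=(abs(W[...,1]-144.3)<10)&(abs(W[...,0]-652)<36);A=W[m];G=np.c_[A[:,0]-652,A[:,1]-144,np.ones(len(A))];print(len(A),np.linalg.lstsq(G,A[:,2],rcond=None)[0],np.percentile(A[:,2],[5,50,95]))
E
```

```text
t: 16.62
ee_pos: [579.8, 132.0, 357.4]
orientation: [-3.141, 0.064, 0.001]
ft_force: [0.4, -0.1, -0.4]
width: 0.3
2429 [-5.18218201e-02  1.57394051e-01  5.51805521e+01] [53.33787981 54.60118729 55.79117437]
```

View pics/w11.png

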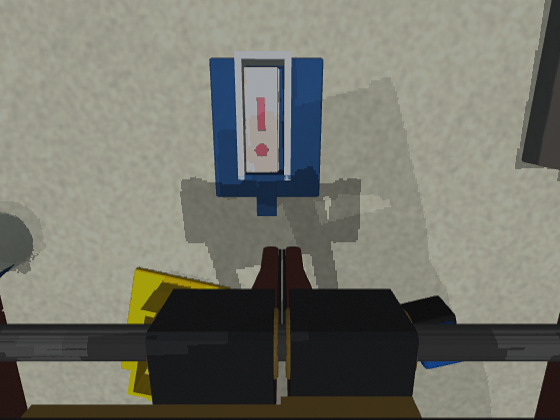

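```bash
python3 look.py t12:top; python3 - <<'E'
from h import *
a,_=pickle.load(open("pics/t10.pkl","rb"));b,_=pickle.load(open("pics/t12.pkl","rb"))
print(np.abs(a["image"][160:260,350:430].astype(int)-b["image"][160:260,350:430]).mean(), cloud(b)[241,388])
from workcell import ctrl
print(ctrl.close_job())
E
```

```text
1.5594166666666667 [ 590.35384734 -176.89495999   67.22418379]
the job is handed in; nothing more can be done
None
```

I pressed the green button and the tray popped out. I then slid the bottom cassette out of the blue dispenser, laid it flat in the tray's pocket and pushed the tray home. The job was handed in at about 17 s; `close_job` gives no verdict.

- **Cassette:** before I let go it was flat in the pocket, with its top at z ≈ 53 mm and its centre within about 1 mm of the bed. It was still in place partway through the push. I could not see it once the tray was shut.
- **Tray:** I pushed until the force rose to about 17 N at the hard stop. After I backed off, the panel stood 14–15 mm proud, which matches shut. It had not moved about 2 s later.
- **Spares:** the top spare is at z ≈ 54.6 mm, against 54 mm expected after a one-place drop, and nothing pokes out of the slot. The two spares below it were not seen directly.
- **Other things:** I kept the arm clear of the stamp, sanitiser, tape dispenser and yellow look-alikes, and measured no shift of any of them. The gripper was clear of everything at hand-in. No check failed or disagreed.

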